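# Read the code on a stud with the hand-held reader

## Task

Read in the road stud that is mounted in the tilting stand: slide the stand's yellow shutter fully open, take the hand-held code reader out of its cradle and point its lens squarely at the middle of the printed code, about 9 cm away, holding it still there for at least one second. Then lay the reader back in its cradle as it was, let go, and slide the shutter fully closed again. Do not bump the stand with the reader, and leave the other things on the table where they are.

Things in the scene. Friction and masses are not known exactly. Their poses are not given: they have to be found in the camera images.
- code (a point): centre of the 36 mm white label with a black dot code on the stud in the tilting nest, seen through a 50 mm window when the shutter is open. z = the label's outward normal, which leans 17 to 43 degrees from vertical toward the stand's front (-x); y = level, the way the shutter opens; x = up the slope. The nest's tilt is held by a stiff hinge (2.5 N m) parallel to y, 25 mm behind the label.
- shutter (a joint): yellow shutter over the window, in m: 0 = closed over the label, 0.066 = fully open; slides along +y of code against 2 N of friction and stays where left. On it a black grip rib: 40 mm along x, 12 mm thick in y, z = 13.5 to 45.5 mm in code's frame, centred at x = 0, y = joint value. Guide rails along y at x = +-35 mm reach z = 17.5 mm; the bezel below covers x +-45, y -64 to 102 mm.
- stand: fixed stand of the tilting nest, grey base plate 150 x 210 x 10 mm; origin at the centre of its underside on the table, z up, x away from the robot (its yaw varies). The nest's tilt axis is 85 mm above the table, parallel to y; two uprights at y = +-74 mm reach 98 mm up, with black knobs on the axis out to y = +-96 mm.
- reader: loose hand-held code reader, about 0.18 kg, 175 mm long: a grey handle 130 x 30 x 34 mm (x, y, z) centred on the origin, x along it toward the orange head, z up as it lies in the cradle. The head is 64 mm wide in y and covers x = 56 to 108 mm, z = -41 to 17 mm. Grip the handle across y at the origin; the centre of mass is about 18 mm from there toward the head.
- lens (a point): centre of the lens on the reader's head, at (94.5, 0, -33.7) mm in the frame of reader. Its x axis is the viewing direction, which looks forward and down: 60 degrees below the reader's x axis, (0.5, 0, -0.866) in the reader's frame; its y axis is the reader's y.
- cradle: fixed cradle: base plate 130 x 80 x 10 mm, origin at the centre of its underside, z up, two grey U saddles 10 mm thick at x = -48 and +36 mm, open between for fingers. Saddle floors are 60 mm above the table; the slot is 37 mm wide in y, sides up to 80 mm, then flared to about 91 mm. The reader lies in it with its origin at (0, 0, 77) mm, axes parallel to the cradle's, head toward +x.
- hose_top (a point): top of the yellow air hose that arches over the black air screwdriver, fixed on its stand at the table's front edge, right of the work. Screwdriver and hose (rigid) fill x = 0.21 to 0.46, y = -0.08 to 0.08 m up to z = 0.434 m: keep hand and wrist clear of them.
- stud: loose road stud, 108 mm across, 49 mm high, origin at the centre of its underside; leave alone
- washer_cup: green plastic cup, 73 mm across, 30 mm high, origin at the centre of its underside; leave alone
- tape_roll: roll of packing tape lying flat, 101 mm across, 24 mm high, origin at the centre of its underside; leave alone
- pliers: pliers with red handles lying flat, 170 mm long, origin at the centre of the underside; leave alone
- bottle: red bottle with white nozzle standing upright, 32 mm across, 88 mm high, origin at the centre of its underside; leave alone

How it is judged:
On the way, in this order (a step that is already met when the one before it is completed fails the run):
1. the shutter is slid fully open (value of joint shutter above 0.06 m), for 0.2 s.
2. shutter open, the held reader aimed for 1 s: code 50 to 130 mm ahead of the lens, within 15 mm of its axis each way and 15 degrees of square, under 0.02 m/s and 0.2 rad/s (x of code in the frame of lens between 0.05 and 0.13 m and y of code in the frame of lens between -0.015 and 0.015 m and z of code in the frame of lens between -0.015 and 0.015 m and angle between the x axis of lens and the z axis of code, either way round below 0.26 rad and z of lens in the frame of code above 0.03 m and linear speed of reader below 0.02 m/s and angular speed of reader below 0.2 rad/s and contact force between the fingers and reader above 1 N and value of joint shutter above 0.055 m), for 1 s.
3. the reader lies in its cradle again, let go (x of reader in the frame of cradle between -0.015 and 0.015 m and y of reader in the frame of cradle between -0.007 and 0.007 m and z of reader in the frame of cradle between 0.07 and 0.083 m and angle between the x axis of reader and the x axis of cradle, either way round below 0.12 rad and x of lens in the frame of cradle above 0.05 m and linear speed of reader below 0.02 m/s and contact force between the fingers and reader below 0.1 N), for 0.2 s.
At the end, for the whole second after the job is handed in: the shutter is closed to within 6 mm; the reader lies at rest in its cradle, released: origin within 15 mm lengthwise and 7 mm sideways of its place, 70 to 83 mm above the table, parallel to the cradle within 0.12 rad, head toward the cradle's +x (all of step 3 and value of joint shutter below 0.006 m); the robot touches nothing.
It fails at once if the reader is bumped against the stand (contact force between reader and stand above 1.5 N).
It fails at once if the loose stud, green cup, tape roll, pliers or red bottle is moved by more than 20 mm (distance of any of stud, washer_cup, tape_roll, pliers, bottle from where it was at the start of the episode above 0.02 m).
It also fails if it takes over 67 s, if anything falls off the work surface, if the arm or the gripper's body presses on something with over 40 N, if the wrist force passes 120 N, or if a joint passes its speed limit or range.

## Robot

A 6-joint arm with a two-finger parallel gripper is mounted at the origin on a cart in front of the work surface, level with it; the furniture and walls round the work are solid. World frame = base frame: x ahead of the robot, y to its left, z up, the work surface at z = 0. Lengths are in m, angles in rad, forces in N, time in s.
With the tool pointing down it reaches from about 0.3 to 0.75 m from the base axis. Payload 8.5 kg.
Tool frame: the origin (TCP) lies midway between the tips of the shut fingers; the grasp point (between the pads) lies 19 mm behind it; z points along the fingers, y is the line along which they close (so a half turn about z gives the same grasp; the last joint's range is limited). The gripper opens to 88 mm and grips with 3 to 60 N. Pads are 18 mm wide; open, the fingers measure 123 mm over their backs; the gripper's body (75 mm by 187 mm) begins 45 mm behind the grasp point.
Start: joints at [-0.215, 0.381, 1.297, -0, 1.464, -0.215], TCP at [0.55, 0, 0.239] pointing down, gripper open.
Joint ranges: [-3.11, 3.11], [-0.89, 2.33], [0.22, 2.48], [-1.42, 4.56], [0.17, 2.85], [-2.88, 2.88]. Speed limits (rad/s): [2.39, 2.39, 3.14, 3.14, 3.14, 3.14].

## Interface

Orientations are given as a unit quaternion [w, x, y, z].
In Python, from station import env gives the robot as it stands.
- The arm moves only by the tool pendant, called after "Emit:" by a JSON object that holds its "op" and its "data", one argument or row to a line. Schema: {"type":"object","properties":{"plan":{"type":"string"},"jaw":{"type":"number"},"squeeze":{"type":"number"},"only":{"type":"string"},"quiet":{"type":"boolean"},"lines":{"type":"string"}},"required":["plan"],"additionalProperties":false}. plan is a string of 1 to 12 rows, one to a line, with the numbers parted by spaces; each row has 4 numbers: dx, dy, dz in m, then a turn about the tool's z in rad; each row shifts and turns the commanded pose from where the row before left it, along the tool's axes as they then stand; what a row does not reach is not made up. A row lasts 1/8 s, in which the tool goes at most 0.0625 m and 0.188 rad, less where a joint would pass 70% of its speed; a pose out of reach is approached as far as the arm can. jaw is the finger opening in m, set as the call begins (left out keeps the last). The fingers move at their own pace and stop on an object; squeeze is the grip in N (left out, the last holds). Time passes only in rows, so rows that do not move let the fingers close. The tool returns the time, the measured TCP pose, the force, the opening and the grip force at its end. only (a regular expression) keeps the lines of the reply that match it, lines (a string "A,B") keeps lines A to B, and quiet returns only ok. Input that does not fit is refused with a message, and nothing moves.
- env.sense(): the state, without advancing time (a new reading comes with each control period).
- env.read_camera(name): name is "scene" or "side" or "wrist"; returns (picture, depth): 420x560x3 uint8, red, green, blue; 420x560 float32, m along the optical axis (not along the pixel's ray), 0 where there is no reading.
- env.get_calibration(name): a dict with "fov_y" (degrees; the focal length in pixels is half the picture's height over the tangent of half this angle, whatever the lens; pixels are square), "cx", "cy" (the principal point, pixels), "k1" (the pictures are not rectified: a ray, as slopes to the right and down, at radius r is drawn at 1 + k1 r^2 times it, then the intrinsics apply), "eye" and "orientation" of the camera in the world. Camera axes: x right, y down, z forward; pixel columns grow to the right and rows downward; lengths in m; the calibration is good to about 2 mm. A picture is of the moment at which its call begins: read the wrist's pose just before it. get_calibration takes no time and is no camera call; for the wrist camera it gives the pose at the moment of the call.
- env.job_done(): hands the job in; it is judged then, once.
The state is a dict: "clock": time; "joints": joint angles; "dq": joint speeds; "tau": joint torques, N m; "ee_pos": TCP position; "ee_rot": TCP orientation; "force": force on the tool from outside, world axes, zero at the start; "ft_torque": the same for the moment, N m; "grip_width": finger opening in m; "finger_force": force on a finger pad.
Only numpy, scipy, OpenCV 4.12 (cv2) and the standard library are available. Lean on these libraries where they do the work, as an engineer would, in place of code of your own. Each camera call takes 0.05 s, during which the arm holds its last target. There are 200 camera calls.

## Working session

There is one attempt and no reset: what is moved stays moved. The work goes in short steps, Python scripts to look and compute and a tool call to move; the robot and the scene stay as the last step left them, time stands still between calls to the robot, and variables do not carry over. Pictures are saved under pics/ and viewed, at most 10 in all, crops included, and the job is handed in when it is done.

```bash
ls; mkdir -p pics
```

Run:
```python
from station import env
import cv2,numpy as np
for n in("scene","side","wrist"):
    c=env.get_calibration(n);print(n,c)
    p,d=env.read_camera(n);cv2.imwrite(f"pics/{n}0.png",p[:,:,::-1]);np.savez(f"pics/{n}0.npz",p=p,d=d,**c)
print(env.sense())
```

```text
pics
station.py
scene {'fov_y': 42.82805236138715, 'cx': 272.969810404027, 'cy': 210.98638668446878, 'k1': 0.06531175361437037, 'eye': array([-0.21328609, -0.79730945,  1.00707389]), 'orientation': array([-0.44669559,  0.81917753, -0.31428064,  0.17503973])}
side {'fov_y': 57.36670249641494, 'cx': 274.7789074556332, 'cy': 209.5385191545349, 'k1': -0.09295767294962042, 'eye': array([0.42830235, 1.12693489, 0.66181877]), 'orientation': array([ 0.04817699, -0.04994686,  0.81785911, -0.57121867])}
wrist {'fov_y': 58.55509061897647, 'cx': 281.83486598571966, 'cy': 213.47613078651904, 'k1': -0.07851088733776758, 'eye': array([0.55169193, 0.07398782, 0.38310355]), 'orientation': array([ 1.44287348e-01,  9.89535729e-01, -2.37433871e-05, -4.50180808e-04])}
{'clock': 0.15, 'joints': array([-2.15322535e-01,  3.81022767e-01,  1.29796748e+00, -5.65481134e-06,
        1.46356415e+00, -2.15308345e-01]), 'dq': array([-0.00140063, -0.00267008, -0.00229368, -0.00020316, -0.0005817 ,
       -0.00026821]), 'tau': array([ 2.75231861e-03, -4.38084304e+01, -2.24613369e+01,  7.13452022e-02,
        3.43442336e-02, -8.91773107e-05]), 'ee_pos': array([5.49819131e-01, 2.33894031e-05, 2.38329717e-01]), 'ee_rot': array([-4.03307495e-04,  7.07111501e-01,  7.07101897e-01, -2.61893566e-04]), 'force': array([ 0.4212235 , -0.15517387, -0.7427615 ]), 'ft_torque': array([0.01502249, 0.03851989, 0.01730727]), 'finger_force': 0.0, 'grip_width': 0.08813283812903672}
```
Wait: TCP at [0.55,0,0.239] but joint1 -0.215... an offset shoulder. Fine.

View pics/scene0.png

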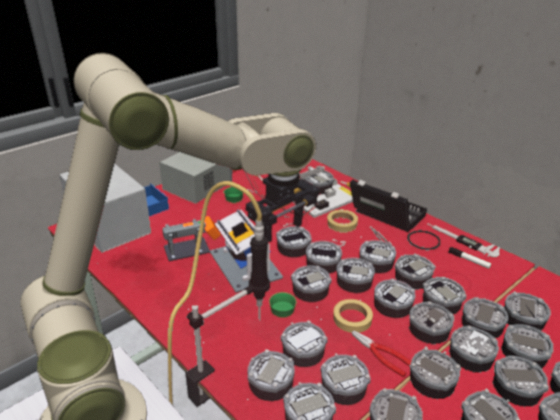

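View pics/side0.png

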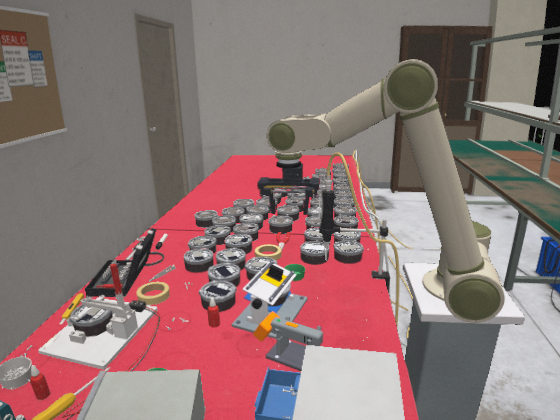

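View pics/wrist0.png

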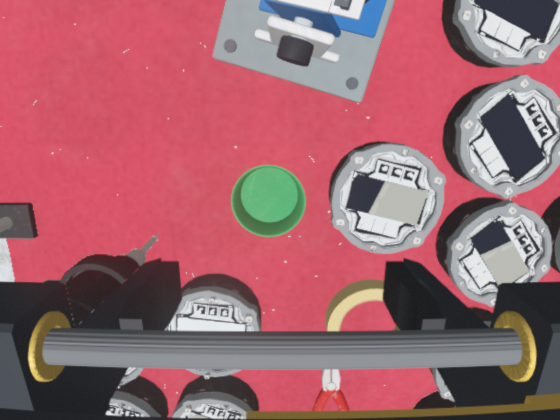

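Create h.py:
```python
import numpy as np,cv2
from scipy.spatial.transform import Rotation as R
def rot(q): return R.from_quat(np.roll(q,-1)).as_matrix()
def K(c): f=210/np.tan(np.radians(c['fov_y'])/2); return np.array([[f,0,c['cx']],[0,f,c['cy']],[0,0,1.]])
def slopes(c,uv):
    uv=np.atleast_2d(uv).astype(float)
    return cv2.undistortPoints(uv[:,None],K(c),np.array([float(c['k1']),0,0,0]))[:,0]
def ray(c,uv):
    s=slopes(c,uv); d=np.c_[s,np.ones(len(s))]
    return np.array(c['eye']),d@rot(c['orientation']).T
def onz(c,uv,z): e,d=ray(c,uv); return e+d*((z-e[2])/d[:,2])[:,None]
def onplane(c,uv,p,n): e,d=ray(c,uv); return e+d*(((p-e)@n)/(d@n))[:,None]
def cloud(c,depth):
    v,u=np.mgrid[:420,:560]; e,d=ray(c,np.c_[u.ravel(),v.ravel()])
    return (e+d*depth.reshape(-1,1)).reshape(420,560,3)
def proj(c,P):
    q=(np.atleast_2d(P)-c['eye'])@rot(c['orientation']); s=q[:,:2]/q[:,2:]
    s=s*(1+c['k1']*(s**2).sum(1))[:,None]; k=K(c); return s*k[0,0]+[c['cx'],c['cy']]
def tri(rays):
    A=np.zeros((3,3));b=np.zeros(3)
    for e,d in rays:
        d=d/np.linalg.norm(d);M=np.eye(3)-np.outer(d,d);A+=M;b+=M@e
    return np.linalg.solve(A,b)
def grab(name,tag):
    from station import env
    c=env.get_calibration(name);p,d=env.read_camera(name)
    cv2.imwrite(f"pics/{tag}.png",p[:,:,::-1]);np.savez(f"pics/{tag}.npz",p=p,d=d,**c);return p,d,c
def load(tag):
    z=np.load(f"pics/{tag}.npz");return z['p'],z['d'],{k:z[k] for k in z.files if k not in'pd'}
```

Run:
```python
from h import *
for t,pts in(('scene0',[(236,232),(247,267),(190,240),(208,225)]),('side0',[(275,275),(270,315),(300,330),(265,327),(315,330),(258,303)]),('wrist0',[(296,50),(230,46),(352,83)])):
    p,d,c=load(t);C=cloud(c,d)
    for u,v in pts: print(t,u,v,C[v,u].round(3),onz(c,(u,v),.0).round(3))
```

```text
scene0 236 232 [0.554 0.2   0.131] [[0.669 0.349 0.   ]]
scene0 247 267 [0.537 0.132 0.054] [[0.579 0.185 0.   ]]
scene0 190 240 [0.526 0.403 0.008] [[0.532 0.412 0.   ]]
scene0 208 225 [0.549 0.33  0.092] [[0.625 0.443 0.   ]]
side0 275 275 [0.566 0.207 0.13 ] [[ 0.6   -0.018  0.   ]]
side0 270 315 [0.562 0.336 0.09 ] [[0.583 0.212 0.   ]]
side0 300 330 [0.483 0.392 0.094] [[0.492 0.271 0.   ]]
side0 265 327 [0.568 0.378 0.085] [[0.589 0.268 0.   ]]
side0 315 330 [0.448 0.386 0.092] [[0.452 0.267 0.   ]]
side0 258 303 [0.6   0.291 0.092] [[0.628 0.155 0.   ]]
wrist0 296 50 [0.562 0.111 0.096] [[0.565 0.123 0.   ]]
wrist0 230 46 [0.503 0.125 0.012] [[0.502 0.127 0.   ]]
wrist0 352 83 [0.618 0.092 0.013] [[0.62  0.093 0.   ]]
```

Emit:
{"op": "pendant", "data": {
  "plan": "0.05 0 -0.03 0\n0.05 0 -0.03 0\n0.05 -0.01 -0.03 0\n0 0 0 0\n0 0 0 0"
}}

```text
clock: 0.78
ee_pos: [0.5398, 0.1496, 0.3279]
ee_rot: [-0.0, 0.707, 0.707, -0.001]
force: [-0.2, 0.4, -0.3]
grip_width: 0.088
finger_force: 0.0
```

```bash
python3 -c "
from h import *
grab('wrist','w1')"
```

Emit:
{"op": "pendant", "data": {
  "plan": "0.06 0 0 0\n0.06 -0.01 0 0\n0.05 -0.01 0 0\n0 0 0 0\n0 0 0 0"
}}

```text
clock: 1.45
ee_pos: [0.5205, 0.3187, 0.3279]
ee_rot: [-0.0, 0.708, 0.707, -0.001]
force: [0.4, -0.6, -0.1]
grip_width: 0.0881
finger_force: 0.0
```

```bash
python3 -c "
from h import *
grab('wrist','w2')
a=cv2.imread('pics/w1.png');b=cv2.imread('pics/w2.png')
cv2.imwrite('pics/w12.png',np.hstack([a[:,80:480],b[:,80:480]]))"
```

```text
(no output)
```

View pics/w12.png

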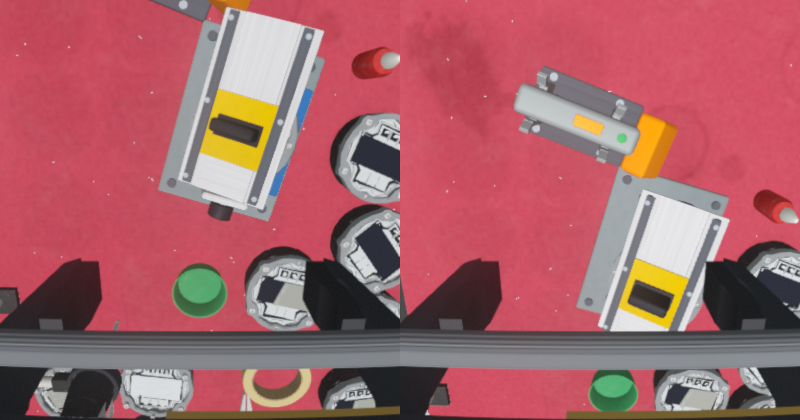

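Create m.py:
```python
from h import *
def fit(P):
    c=np.median(P,0)
    for _ in range(4):
        n=np.linalg.svd(P-P.mean(0),full_matrices=0)[2][2]; r=(P-P.mean(0))@n; P=P[abs(r)<max(.002,1.5*r.std())]
    return P.mean(0),n*np.sign(n[2]),P
def rect(Q): (c,s,a)=cv2.minAreaRect(Q.astype(np.float32)); return c,s,a
for t in('w1','w2'):
    p,d,c=load(t);C=cloud(c,d);h=cv2.cvtColor(p,cv2.COLOR_RGB2HSV);ok=(d>0)
    yl=ok&(h[...,0]>20)&(h[...,0]<30)&(h[...,1]>170)&(h[...,2]>120)&(C[...,2]>.08)&(C[...,1]<.31)
    m,n,P=fit(C[yl]); 
    print(t,'yellow',yl.sum(),m.round(4),n.round(4),'lean',np.degrees(np.arccos(n[2])).round(2),'az',np.degrees(np.arctan2(n[1],n[0])).round(2))
    yy=np.cross([0,0,1.],n);yy=-yy/np.linalg.norm(yy);yy*=np.sign(yy[1]);xx=np.cross(yy,n)
    # rib: points above plane near yellow
    L=(C-m); hz=L@n; lx=L@xx; ly=L@yy
    rb=ok&(hz>.026)&(hz<.04)&(abs(lx)<.03)&(abs(ly)<.06)&(C[...,2]>.08)
    Q=np.c_[lx[rb],ly[rb]]; print(' rib',rb.sum(),'hz',np.median(hz[rb]).round(4),'rect',rect(Q*1000), 'centroid',(m+xx*Q.mean(0)[0]+yy*Q.mean(0)[1]).round(4))
    # by ray casting: rib top dark blob + yellow edges
    Y=np.c_[lx[yl],ly[yl]]*1000; print(' yellow rect',rect(Y))
    # stand plane parts: white bezel
    w=ok&(h[...,1]<40)&(h[...,2]>170)&(abs(hz)<.02)&(abs(lx)<.06)&(abs(ly)<.12)
    Q=np.c_[lx[w],ly[w]]*1000; print(' white rect',rect(Q), 'hz',np.median(hz[w]).round(4))
    if t=='w2':
        hd=ok&(C[...,2]>.0885)&(C[...,2]<.1)&(C[...,1]>.3)&(h[...,1]<60)
        hd=cv2.morphologyEx(hd.astype(np.uint8),cv2.MORPH_OPEN,np.ones((5,5)))>0
        z=C[hd][:,2];print('handle',hd.sum(),np.percentile(z,[5,50,95]).round(4),rect(C[hd][:,:2]*1000))
        o=ok&(h[...,0]>8)&(h[...,0]<20)&(h[...,1]>200)&(C[...,2]>.03)&(C[...,1]>.28)&(C[...,2]<.13)
        print('orange',o.sum(),np.percentile(C[o][:,2],[5,50,95]).round(4),rect(C[o][:,:2]*1000))
        b=ok&(C[...,2]>.006)&(C[...,2]<.015)&(C[...,1]>.36); print('cradlebase',b.sum(),rect(C[b][:,:2]*1000))
```

```bash
python3 m.py
```

```text
w1 yellow 2978 [0.5754 0.1999 0.1214] [-0.2848  0.0849  0.9548] lean 17.29 az 163.4
 rib 664 hz 0.0315 rect ((-0.7970829010009766, -0.7594633102416992), (39.897605895996094, 12.16712474822998), 0.25801631808280945) centroid [0.5751 0.1993 0.1214]
 yellow rect ((-1.3278980255126953, -0.9722633361816406), (58.05131912231445, 60.3760871887207), 0.5467590093612671)
 white rect ((-0.6831817626953125, 12.705329895019531), (100.58267974853516, 177.22557067871094), 0.7525444030761719) hz -0.0039
w2 yellow 1807 [0.5765 0.2043 0.1214] [-0.284   0.0818  0.9553] lean 17.19 az 163.94
 rib 496 hz 0.0315 rect ((-0.6546840667724609, -5.109034061431885), (39.9019660949707, 13.100210189819336), 1.7646502256393433) centroid [0.5753 0.2007 0.1214]
 yellow rect ((-0.5512123107910156, -5.262729644775391), (60.45020294189453, 57.83333206176758), 89.66231536865234)
 white rect ((-2.411712646484375, 16.82239532470703), (104.96378326416016, 164.70458984375), 4.286413669586182) hz -0.0041
handle 3158 [0.09   0.0925 0.094 ] ((497.1832275390625, 376.0639343261719), (29.383522033691406, 128.05401611328125), 68.66883850097656)
orange 1775 [0.0604 0.0844 0.0908] ((573.235595703125, 346.22760009765625), (61.438114166259766, 44.94700241088867), 68.49366760253906)
cradlebase 2397 ((635.4618530273438, 431.2178039550781), (428.51092529296875, 93.01834106445312), 13.72656536102295)
```

Emit:
{"op": "pendant", "data": {
  "plan": "0 0 0 -0.183\n0 0 0 -0.183\n0 0 0 -0.183\n0 0 0 -0.183\n0 0 0 -0.183\n0 0 0 -0.183\n0 0 0 -0.185\n0 0 0 0\n0 0 0 0",
  "jaw": 0.04
}}

```text
clock: 2.62
ee_pos: [0.5203, 0.3192, 0.3288]
ee_rot: [-0.0, 0.146, 0.989, -0.0]
force: [0.0, 0.2, 0.4]
grip_width: 0.0395
finger_force: 0.0
```

Create go.py:
```python
# delta from current pose to a target, in tool axes
import sys;from h import *;from station import env
s=env.sense();M=rot(s['ee_rot']);t=np.array([float(x) for x in sys.argv[1:4]])
print('tool delta',((t-s['ee_pos'])@M).round(4),'y-axis deg',np.degrees(np.arctan2(M[1,1],M[0,1])).round(2),'zaxis',M[:,2].round(4),'j',s['joints'].round(2),s['clock'])
```

```bash
python3 go.py 0.5727 0.2007 0.1295
```

Run:
```python
from h import *
for t,pts in(('scene0',[(250,150),(297,152),(200,130),(225,185)]),('side0',[(285,135),(340,115),(375,95)])):
    p,d,c=load(t);C=cloud(c,d)
    for u,v in pts: print(t,u,v,C[v,u].round(3))
```

```text
tool delta [-0.0843 -0.0983  0.1993] y-axis deg 73.23 zaxis [-0.e+00 -1.e-04 -1.e+00] j [ 0.36  0.45  0.93 -0.    1.76 -0.92] 2.625
scene0 250 150 [ 0.421 -0.032  0.519]
scene0 297 152 [ 0.525 -0.064  0.492]
scene0 200 130 [0.324 0.001 0.581]
scene0 225 185 [0.828 0.612 0.004]
side0 285 135 [0.549 0.072 0.493]
side0 340 115 [0.401 0.076 0.547]
side0 375 95 [0.314 0.1   0.6  ]
```

Emit:
{"op": "pendant", "data": {
  "plan": "-0.04 -0.049 0.02 0\n-0.0443 -0.0493 0.02 0\n0 0 0.05 0\n0 0 0.05 0\n0 0 0 0\n0 0 0 0",
  "jaw": 0.04
}}

```text
clock: 3.38
ee_pos: [0.5696, 0.2111, 0.1941]
ee_rot: [0.002, 0.144, 0.99, 0.0]
force: [-0.3, -0.5, 0.5]
grip_width: 0.04
finger_force: 0.0
```

```bash
python3 go.py 0.5727 0.2007 0.1295; python3 -c "
from h import *
grab('wrist','w3')"
```

```text
tool delta [-0.0057 -0.0092  0.0646] y-axis deg 73.45 zaxis [ 3.1e-03  5.0e-04 -1.0e+00] j [ 0.16  0.51  1.21 -0.    1.42 -1.12] 3.375
```

View pics/w3.png

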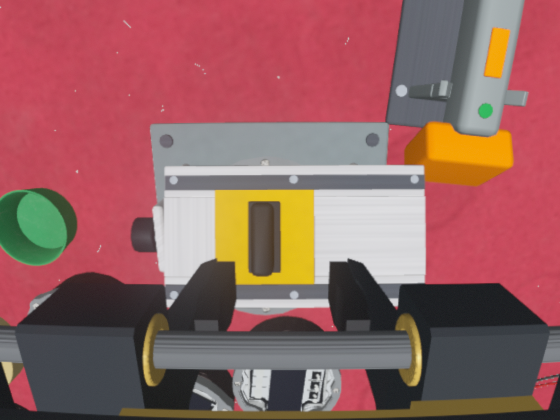

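Emit:
{"op": "pendant", "data": {
  "plan": "-0.0057 -0.0092 0.02 0\n0 0 0 0\n0 0 0.04 0\n0 0 0 0\n0 0 0 0",
  "jaw": 0.04
}}

```text
clock: 4.05
ee_pos: [0.5724, 0.201, 0.134]
ee_rot: [0.001, 0.143, 0.99, 0.0]
force: [0.1, -0.6, 0.8]
grip_width: 0.0399
finger_force: 0.0
```

```bash
python3 go.py 0.5727 0.2007 0.1295
```

```text
tool delta [-0.0004 -0.0002  0.0045] y-axis deg 73.52 zaxis [ 2.8e-03  5.0e-04 -1.0e+00] j [ 0.14  0.57  1.3   0.    1.28 -1.14] 4.05
```

Descend the last bit, close, then slide +y (tool y).

Emit:
{"op": "pendant", "data": {
  "plan": "0 0 0.0035 0\n0 0 0 0\n0 0 0 0\n0 0 0 0\n0 0 0 0\n0 0 0 0",
  "jaw": 0.0,
  "squeeze": 15
}}

```text
clock: 4.8
ee_pos: [0.5717, 0.2005, 0.1287]
ee_rot: [0.0, 0.143, 0.99, -0.0]
force: [-1.4, -1.5, 5.1]
grip_width: 0.0116
finger_force: 15.0
```

Emit:
{"op": "pendant", "data": {
  "plan": "0 0.012 0 0\n0 0.012 0 0\n0 0.012 0 0\n0 0.012 0 0\n0 0.01 0 0\n0 0.007 0 0\n0 0 0 0\n0 0 0 0"
}}

```text
clock: 5.8
ee_pos: [0.5899, 0.2627, 0.1287]
ee_rot: [-0.0, 0.143, 0.99, -0.001]
force: [-3.7, -5.1, 6.5]
grip_width: 0.0121
finger_force: 15.0
```

```bash
python3 go.py 0.5717 0.2005 0.1287
```

```text
tool delta [-0.0002 -0.0648  0.0001] y-axis deg 73.51 zaxis [-5.0e-04 -1.2e-03 -1.0e+00] j [ 0.24  0.64  1.18 -0.    1.33 -1.05] 5.8
```

Emit:
{"op": "pendant", "data": {
  "plan": "0 0 0 0\n0 0 0 0\n0 0 0 0\n0 0 -0.03 0\n0 0 -0.05 0\n-0.04 0 -0.06 0\n-0.05 0 -0.03 0\n0 0 0 0\n0 0 0 0",
  "jaw": 0.04
}}

```text
clock: 6.92
ee_pos: [0.6706, 0.2391, 0.2889]
ee_rot: [-0.001, 0.143, 0.99, -0.0]
force: [-0.8, 0.3, 0.1]
grip_width: 0.0399
finger_force: 0.0
```

Run:
```python
from h import *
p,d,c=grab('wrist','w4')
C=cloud(c,d);h=cv2.cvtColor(p,cv2.COLOR_RGB2HSV)
O=np.array([.5790,.1989,.1085]);print('proj O',proj(c,O))
yl=(d>0)&(h[...,0]>20)&(h[...,0]<30)&(h[...,1]>170)&(h[...,2]>120)&(C[...,2]>.08)&(C[...,1]<.4)
print(yl.sum(),C[yl].mean(0) if yl.any() else 0)
```

```bash
python3 go.py 0.497 0.376 0.17
```

```text
proj O [[204.29934745  98.11608476]]
3753 [0.59338812 0.26273718 0.1213395 ]
tool delta [0.2045 0.0822 0.1195] y-axis deg 73.55 zaxis [-3.e-03 -3.e-04 -1.e+00] j [ 0.18  0.68  0.63  0.    1.83 -1.11] 6.975
```

View pics/w4.png

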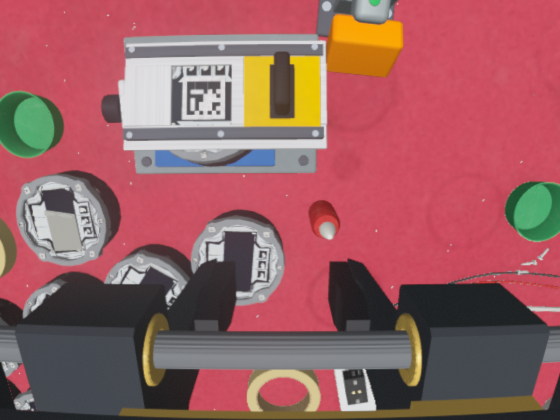

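Emit:
{"op": "pendant", "data": {
  "plan": "0.046 0.033 0 0\n0.046 0.033 0 0\n0 0 0 0.086\n0 0 0 0\n0 0 0 0",
  "jaw": 0.07
}}

```text
clock: 7.6
ee_pos: [0.6015, 0.328, 0.2899]
ee_rot: [-0.0, 0.185, 0.983, -0.0]
force: [-0.1, 0.2, 0.6]
grip_width: 0.0698
finger_force: 0.0
```

Run:
```python
from h import *
p,d,c=grab('wrist','w5')
C=cloud(c,d);h=cv2.cvtColor(p,cv2.COLOR_RGB2HSV);ok=d>0
hd=ok&(C[...,2]>.0885)&(C[...,2]<.1)&(C[...,1]>.3)&(C[...,0]<.58)&(h[...,1]<60)
hd=cv2.morphologyEx(hd.astype(np.uint8),cv2.MORPH_OPEN,np.ones((5,5)))>0
print('handle',hd.sum(),np.percentile(C[hd][:,2],[5,50,95]).round(4),cv2.minAreaRect((C[hd][:,:2]*1000).astype(np.float32)),np.argwhere(hd).min(0))
# pure ray-cast check: same contour on z=.094
v,u=np.nonzero(hd);print(cv2.minAreaRect((onz(c,np.c_[u,v],.094)[:,:2]*1000).astype(np.float32)))
```

```bash
python3 go.py 0.497 0.376 0.17
```

```text
handle 3483 [0.0903 0.0925 0.094 ] ((507.0524597167969, 371.8406982421875), (28.759944915771484, 106.19921875), 68.31555938720703) [  0 272]
((507.42572021484375, 371.6065368652344), (28.33789825439453, 104.73217010498047), 68.3279800415039)
tool delta [0.115  0.0068 0.12  ] y-axis deg 68.62 zaxis [-9.e-04 -3.e-04 -1.e+00] j [ 0.33  0.62  0.75  0.    1.78 -0.87] 7.65
```

Emit:
{"op": "pendant", "data": {
  "plan": "0.058 0.0034 0.02 0\n0.057 0.0034 0.04 0\n0 0 0.055 0\n0 0 0 0\n0 0 0 0",
  "jaw": 0.07
}}

```text
clock: 8.28
ee_pos: [0.5039, 0.374, 0.1814]
ee_rot: [0.001, 0.186, 0.983, 0.001]
force: [0.2, 0.3, -0.0]
grip_width: 0.0699
finger_force: 0.0
```

```bash
python3 go.py 0.497 0.376 0.058
```

```text
tool delta [ 0.0074 -0.0009  0.1234] y-axis deg 68.54 zaxis [ 0.0024  0.0012 -1.    ] j [ 0.45  0.56  1.16  0.    1.42 -0.75] 8.275
```

Emit:
{"op": "pendant", "data": {
  "plan": "0.0074 -0.0009 0.02 0\n0 0 0.04 0\n0 0 0.04 0\n0 0 0.02 0\n0 0 0 0\n0 0 0 0",
  "jaw": 0.07
}}

```text
clock: 9.02
ee_pos: [0.4968, 0.3763, 0.0617]
ee_rot: [0.002, 0.186, 0.983, 0.001]
force: [1.1, 0.5, 0.8]
grip_width: 0.0697
finger_force: 0.0
```

```bash
python3 go.py 0.497 0.376 0.058
```

```text
tool delta [-0.0003 -0.0002  0.0037] y-axis deg 68.56 zaxis [ 0.0034  0.0017 -1.    ] j [ 0.46  0.67  1.33  0.    1.14 -0.74] 9.025
```

Emit:
{"op": "pendant", "data": {
  "plan": "0 0 0.003 0\n0 0 0 0\n0 0 0 0\n0 0 0 0\n0 0 0 0\n0 0 0 0\n0 0 0 0",
  "jaw": 0.0,
  "squeeze": 35
}}

```text
clock: 9.9
ee_pos: [0.4953, 0.376, 0.0566]
ee_rot: [0.0, 0.186, 0.983, 0.0]
force: [-0.6, -1.0, 2.3]
grip_width: 0.0299
finger_force: 35.0
```

```bash
python3 go.py 0.497 0.376 0.058
```

```text
tool delta [-0.0015  0.0006 -0.0014] y-axis deg 68.58 zaxis [ 1.e-04  1.e-04 -1.e+00] j [ 0.46  0.68  1.33 -0.    1.13 -0.74] 9.9
```

Emit:
{"op": "pendant", "data": {
  "plan": "0 0 -0.01 0\n0 0 -0.02 0\n0 0 -0.03 0\n0 0 -0.03 0\n0 0 -0.03 0\n0 0 -0.03 0\n0 0 -0.03 0\n0 0 -0.01 0\n0 0 0 -0.043\n0 0 0 -0.043\n0 0 0 0\n0 0 0 0"
}}

```text
clock: 11.4
ee_pos: [0.4952, 0.3759, 0.246]
ee_rot: [-0.0, 0.144, 0.99, -0.0]
force: [0.4, -0.7, -2.6]
grip_width: 0.0297
finger_force: 35.0
```

```bash
python3 go.py 0.4437 0.239 0.1997
```

```text
tool delta [ 0.0104 -0.1459  0.0464] y-axis deg 73.46 zaxis [-8.e-04 -4.e-04 -1.e+00] j [ 0.46  0.51  1.07 -0.    1.57 -0.82] 11.4
```

Emit:
{"op": "pendant", "data": {
  "plan": "0.0026 -0.03 0 0\n0.0026 -0.04 0 0\n0.0026 -0.04 0 0\n0.0026 -0.03 0 0\n0 -0.006 0 0\n0 0 0 0\n0 0 0 0"
}}

```text
clock: 12.28
ee_pos: [0.4442, 0.2396, 0.2463]
ee_rot: [-0.0, 0.143, 0.99, 0.0]
force: [0.0, 0.0, -2.8]
grip_width: 0.0294
finger_force: 35.0
```

```bash
python3 go.py 0.4437 0.239 0.1997
```

Run:
```python
from h import *
from station import env
s=env.sense();M=rot(s['ee_rot'])
p,d,c=grab('wrist','w6');C=cloud(c,d);h=cv2.cvtColor(p,cv2.COLOR_RGB2HSV)
T=(C-s['ee_pos'])@M   # tool frame
k=(d>0)&(T[...,0]>.014)&(T[...,0]<.07)&(abs(T[...,1])<.009)&(T[...,2]<-.03)&(T[...,2]>-.055)
print(k.sum(),np.polyfit(T[k][:,0],T[k][:,2],1),T[k].mean(0))
grab('side','s6')
```

```text
tool delta [ 0.0003 -0.0008  0.0466] y-axis deg 73.54 zaxis [-1.e-04  1.e-04 -1.e+00] j [ 0.26  0.3   1.41  0.    1.44 -1.02] 12.275
9263 [ 0.02826376 -0.03727904] [ 4.03003896e-02  1.41573800e-05 -3.61400044e-02]
```

Run:
```python
from h import *
def prof(C,d,o,yaw):
    X=np.array([np.cos(yaw),np.sin(yaw),0]);Y=np.array([-X[1],X[0],0]);L=C-o
    x=L@X;y=L@Y;z=L[...,2]
    for a in range(-68,60,8):
        k=(d>0)&(abs(x*1000-a)<4)&(abs(y)<.007)&(abs(z-.017)<.012)
        if k.sum()>15: print(a,round(1000*np.median(z[k]),2),end=' | ')
    print()
for t in('w2','w5'):
    p,d,c=load(t);prof(cloud(c,d),d,np.array([.497,.376,.077]),np.radians(-21.4))
p,d,c=load('w6');R_=np.radians(-16.5)
o=np.array([.4442,.2396,.2463])+[.0016*np.cos(R_),.0016*np.sin(R_),.0204];prof(cloud(c,d),d,o,R_)
```

```text
-60 15.23 | -52 15.81 | -44 15.89 | -36 15.99 | -28 16.04 | -20 15.98 | -12 15.98 | -4 16.33 | 4 17.15 | 12 16.98 | 20 17.01 | 28 16.2 | 36 15.84 | 44 16.14 | 52 16.36 | 
-44 15.84 | -36 15.79 | -28 15.91 | -20 15.92 | -12 15.81 | -4 16.23 | 4 17.11 | 12 17.06 | 20 17.21 | 28 16.3 | 36 15.81 | 44 16.36 | 52 16.44 | 
-68 10.72 | -60 15.5 | -52 16.07 | -44 16.05 | -36 16.08 | -28 16.05 | -20 16.05 | -12 16.05 | -4 16.18 | 12 17.63 | 20 17.3 | 28 16.21 | 36 15.89 |
```

Emit:
{"op": "pendant", "data": {
  "plan": "0.0003 -0.0008 0.015 0\n0 0 0.02 0\n0 0 0.011 0\n0 0 0 0\n0 0 0 0\n0 0 0 0\n0 0 0 0"
}}

```text
clock: 13.25
ee_pos: [0.4435, 0.2383, 0.2009]
ee_rot: [0.0, 0.143, 0.99, 0.0]
force: [-0.4, 0.4, -2.4]
grip_width: 0.0296
finger_force: 35.0
```

```bash
python3 go.py 0.4437 0.239 0.1997
```

Run:
```python
from h import *
from station import env
s=env.sense();M=rot(s['ee_rot'])
X=-M[:,0];Z=-M[:,2];o=s['ee_pos']+.0016*X+.0204*Z
L=o+.0945*X-.0337*Z;v=.5*X-.866*Z
n=np.array([-.2845,.083,.955]);O=np.array([.5790,.1989,.1085])
r=O-L;print('ahead',r@v,'lat',(r-v*(r@v)).round(4),'ang',np.arccos(-v@n/np.linalg.norm(n)),'lens z in code',-r@n)
for nm in('scene','side'):grab(nm,nm+'7')
a=cv2.imread('pics/scene7.png')[150:300,150:350];b=cv2.imread('pics/side7.png')[200:350,200:400]
cv2.imwrite('pics/v7.png',cv2.resize(np.hstack([a,b]),None,fx=2,fy=2,interpolation=cv2.INTER_CUBIC))
```

```text
tool delta [0.     0.0007 0.0012] y-axis deg 73.51 zaxis [ 7.e-04  2.e-04 -1.e+00] j [ 0.26  0.33  1.49  0.    1.32 -1.03] 13.25
ahead 0.09101220711065969 lat [-0.0003  0.0008 -0.0003] ang 0.22342621010475444 lens z in code 0.08889202792356413
```

View pics/v7.png

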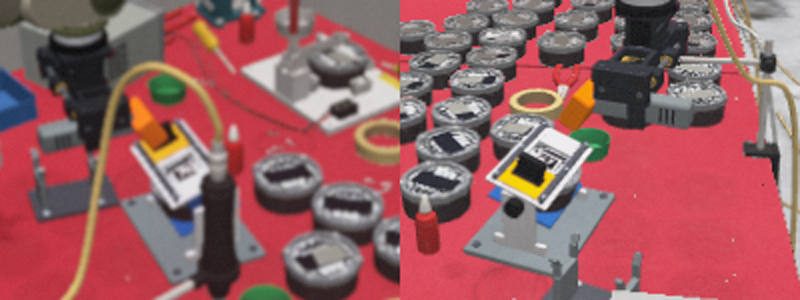

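Emit:
{"op": "pendant", "data": {
  "plan": "0 0 0 0\n0 0 0 0\n0 0 0 0\n0 0 0 0\n0 0 0 0\n0 0 0 0\n0 0 0 0\n0 0 0 0\n0 0 0 0\n0 0 0 0\n0 0 0 0\n0 0 0 0"
}}

```text
clock: 14.85
ee_pos: [0.4434, 0.2383, 0.2005]
ee_rot: [-0.0, 0.143, 0.99, -0.0]
force: [0.7, -0.5, -2.1]
grip_width: 0.03
finger_force: 35.0
```

Emit:
{"op": "pendant", "data": {
  "plan": "0 0 -0.015 0\n0 0 -0.02 0\n0 0 -0.01 0\n0 0.03 0 0\n0 0.04 0 0\n0 0.04 0 0\n0 0.03 0 0\n0 0 0 0.043\n0 0 0 0.043\n0 0 0 0\n0 0 0 0"
}}

```text
clock: 16.23
ee_pos: [0.4831, 0.3724, 0.2453]
ee_rot: [-0.0, 0.185, 0.983, -0.0]
force: [0.8, 0.3, -2.6]
grip_width: 0.0296
finger_force: 35.0
```

```bash
python3 go.py 0.4953 0.376 0.0566
```

```text
tool delta [-0.0101  0.0079  0.1887] y-axis deg 68.62 zaxis [-4.e-04 -2.e-04 -1.e+00] j [ 0.46  0.48  1.11  0.    1.55 -0.73] 16.225
```

Emit:
{"op": "pendant", "data": {
  "plan": "-0.0101 0.0079 0 0\n0 0 0.02 0\n0 0 0.03 0\n0 0 0.03 0\n0 0 0.03 0\n0 0 0.02 0\n0 0 0 0\n0 0 0 0\n0 0 0 0"
}}

```text
clock: 17.35
ee_pos: [0.4958, 0.3764, 0.1167]
ee_rot: [0.001, 0.186, 0.983, 0.001]
force: [-0.4, -0.6, -3.1]
grip_width: 0.0294
finger_force: 35.0
```

```bash
python3 go.py 0.4953 0.376 0.0566
```

```text
tool delta [ 0.0004 -0.0006  0.0601] y-axis deg 68.59 zaxis [ 1.8e-03  9.0e-04 -1.0e+00] j [ 0.46  0.61  1.27 -0.    1.26 -0.74] 17.35
```

Emit:
{"op": "pendant", "data": {
  "plan": "0.0004 -0.0006 0.01 0\n0 0 0.015 0\n0 0 0.015 0\n0 0 0.01 0\n0 0 0.005 0\n0 0 0.003 0\n0 0 0 0\n0 0 0 0\n0 0 0 0"
}}

```text
clock: 18.48
ee_pos: [0.4949, 0.3758, 0.0578]
ee_rot: [0.0, 0.186, 0.983, 0.0]
force: [-0.9, -0.0, -1.8]
grip_width: 0.0295
finger_force: 35.0
```

```bash
python3 go.py 0.4953 0.376 0.0566
```

```text
tool delta [-0.0003  0.0003  0.0012] y-axis deg 68.58 zaxis [ 6.e-04  3.e-04 -1.e+00] j [ 0.46  0.67  1.33 -0.    1.13 -0.74] 18.475
```

Lower the last millimetre, release, lift away (opened to 60 mm).

Emit:
{"op": "pendant", "data": {
  "plan": "0 0 0.0012 0\n0 0 0 0\n0 0 0 0"
}}

```text
clock: 18.85
ee_pos: [0.4949, 0.3758, 0.0566]
ee_rot: [0.0, 0.186, 0.983, 0.0]
force: [-1.2, -0.5, 1.9]
grip_width: 0.0297
finger_force: 35.0
```

Emit:
{"op": "pendant", "data": {
  "plan": "0 0 0 0\n0 0 0 0\n0 0 0 0\n0 0 0 0\n0 0 0 0\n0 0 -0.03 0\n0 0 -0.04 0\n0 0 -0.05 0\n0 0 -0.05 0\n0 0 0 -0.086\n0 0 0 0\n0 0 0 0",
  "jaw": 0.06
}}

```text
clock: 20.35
ee_pos: [0.4946, 0.3756, 0.2255]
ee_rot: [-0.001, 0.144, 0.99, -0.0]
force: [-0.7, -0.1, -1.1]
grip_width: 0.0599
finger_force: 0.0
```

```bash
python3 go.py 0.5899 0.2627 0.1287
```

Run:
```python
from h import *
p,d,c=grab('side','s8');p,d,c=grab('scene','c8')
```

```text
tool delta [-0.1237 -0.0809  0.0968] y-axis deg 73.42 zaxis [-1.4e-03 -7.0e-04 -1.0e+00] j [ 0.46  0.52  1.11  0.    1.52 -0.82] 20.35
```

Emit:
{"op": "pendant", "data": {
  "plan": "-0.04 -0.027 0 0\n-0.044 -0.027 0 0\n-0.0397 -0.0269 0 0\n0 0 0 0\n0 0 0 0\n0 0 0 0",
  "jaw": 0.04
}}

```text
clock: 21.2
ee_pos: [0.5897, 0.2642, 0.2264]
ee_rot: [-0.0, 0.143, 0.99, 0.0]
force: [-0.2, 1.0, 0.4]
grip_width: 0.0399
finger_force: 0.0
```

```bash
python3 go.py 0.5899 0.2627 0.1287;python3 - <<'E'
from h import *
p,d,c=grab('wrist','w9')
E
```

```text
tool delta [-0.0007 -0.0014  0.0977] y-axis deg 73.59 zaxis [-2.e-04  1.e-04 -1.e+00] j [ 0.24  0.56  1.02  0.    1.56 -1.05] 21.2
```

Emit:
{"op": "pendant", "data": {
  "plan": "-0.0007 -0.0014 0.03 0\n0 0 0.03 0\n0 0 0.02 0\n0 0 0.01 0\n0 0 0.006 0\n0 0 0 0\n0 0 0 0"
}}

```text
clock: 22.12
ee_pos: [0.591, 0.2616, 0.1311]
ee_rot: [0.001, 0.143, 0.99, 0.0]
force: [0.4, -1.3, 0.8]
grip_width: 0.04
finger_force: 0.0
```

```bash
python3 go.py 0.5899 0.2627 0.1287
```

```text
tool delta [0.0014 0.0007 0.0024] y-axis deg 73.51 zaxis [ 1.3e-03  4.0e-04 -1.0e+00] j [ 0.23  0.63  1.17  0.    1.33 -1.05] 22.125
```

Emit:
{"op": "pendant", "data": {
  "plan": "0 0 0 0\n0 0 0 0\n0 0 0 0\n0 0 0 0",
  "jaw": 0,
  "squeeze": 15
}}

```text
clock: 22.62
ee_pos: [0.5908, 0.2616, 0.1304]
ee_rot: [0.0, 0.143, 0.99, 0.0]
force: [-0.6, 0.4, 0.8]
grip_width: 0.0121
finger_force: 15.0
```

Emit:
{"op": "pendant", "data": {
  "plan": "0 -0.012 0 0\n0 -0.012 0 0\n0 -0.012 0 0\n0 -0.012 0 0\n0 -0.01 0 0\n0 -0.008 0 0\n0 0 0 0\n0 0 0 0"
}}

```text
clock: 23.62
ee_pos: [0.5724, 0.1988, 0.1304]
ee_rot: [0.001, 0.143, 0.99, 0.001]
force: [4.4, 7.0, 0.5]
grip_width: 0.0121
finger_force: 15.0
```

```bash
python3 go.py 0.5717 0.2005 0.1287
```

```text
tool delta [0.0012 0.0014 0.0017] y-axis deg 73.52 zaxis [ 0.0016  0.0017 -1.    ] j [ 0.14  0.57  1.3   0.    1.27 -1.15] 23.625
```

Emit:
{"op": "pendant", "data": {
  "plan": "0 0 0 0\n0 0 0 0\n0 0 0 0\n0 0 -0.03 0\n0 0 -0.05 0\n0.04 0.03 -0.05 0\n0.05 0.04 -0.05 0\n0 0 0 0\n0 0 0 0",
  "jaw": 0.04
}}

```text
clock: 24.75
ee_pos: [0.5174, 0.2736, 0.2919]
ee_rot: [-0.001, 0.143, 0.99, -0.001]
force: [-0.5, -0.5, -0.8]
grip_width: 0.0396
finger_force: 0.0
```

Run:
```python
from h import *
p,d,c=grab('wrist','w10')
g,_,_=grab('side','s10')
cv2.imwrite('pics/v10.png',cv2.resize(g[200:370,170:390,::-1],None,fx=3,fy=3))
C=cloud(c,d);h=cv2.cvtColor(p,cv2.COLOR_RGB2HSV)
yl=(d>0)&(h[...,0]>20)&(h[...,0]<30)&(h[...,1]>170)&(h[...,2]>120)&(C[...,2]>.08)&(C[...,1]<.4)
print(yl.sum(),C[yl].mean(0))
hd=(d>0)&(C[...,2]>.0885)&(C[...,2]<.1)&(C[...,1]>.3)&(C[...,0]<.58)&(h[...,1]<60)
hd=cv2.morphologyEx(hd.astype(np.uint8),cv2.MORPH_OPEN,np.ones((5,5)))>0
print(hd.sum(),C[hd][:,2].mean(),cv2.minAreaRect((C[hd][:,:2]*1000).astype(np.float32)))
p,d,c=load('w9');C=cloud(c,d);h=cv2.cvtColor(p,cv2.COLOR_RGB2HSV)
hd=(d>0)&(C[...,2]>.0885)&(C[...,2]<.1)&(C[...,1]>.3)&(C[...,0]<.58)&(h[...,1]<60)
hd=cv2.morphologyEx(hd.astype(np.uint8),cv2.MORPH_OPEN,np.ones((5,5)))>0
print(hd.sum(),C[hd][:,2].mean(),cv2.minAreaRect((C[hd][:,:2]*1000).astype(np.float32)))
```

```text
2234 [0.56129913 0.23186857 0.11673643]
4055 0.09245647531591479 ((467.5634765625, 425.89593505859375), (96.67188262939453, 228.22052001953125), 29.57364273071289)
3875 0.09225115799897218 ((515.933837890625, 368.1798095703125), (28.764488220214844, 87.24883270263672), 68.02494812011719)
```

View pics/v10.png

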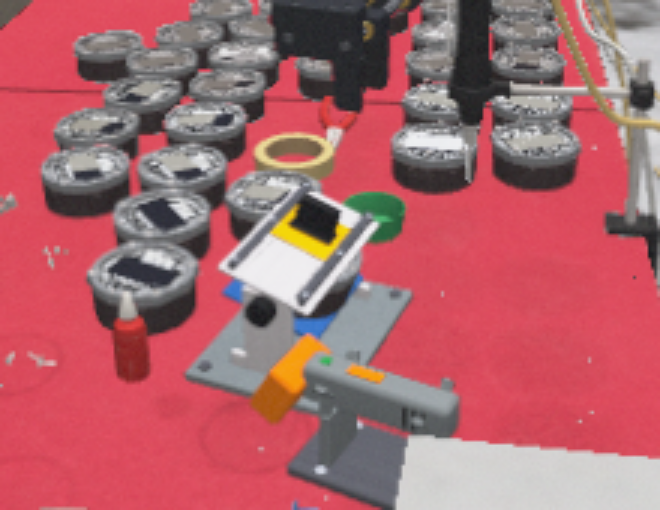

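Run:
```python
from h import *
from station import env
p,d,c=load('w10');C=cloud(c,d);h=cv2.cvtColor(p,cv2.COLOR_RGB2HSV)
yl=(d>0)&(h[...,0]>20)&(h[...,0]<30)&(h[...,1]>170)&(h[...,2]>120)&(C[...,2]>.105)&(C[...,1]<.31)
P=C[yl];m=P.mean(0);y=np.array([.284,.959,0]);print(yl.sum(),m,'extent y',np.percentile((P-[.5752,.2,.1214])@y,[1,99]))
if np.percentile((P-[.5752,.2,.1214])@y,99)<.036: print(env.job_done())
```

```text
1904 [0.5690268  0.20788914 0.12072329] extent y [-0.03050821  0.02902148]
the job is handed in; nothing more can be done
None
```

I handed the job in at about 25 s of the 67 s limit. By my own measurements every step was met, but the hand-in printed no verdict: the shutter slid fully open, the reader held steady about 9 cm from the code for over a second and about 13° off square (limit 15°), the reader back in its cradle and released, and the shutter closed.

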